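# Refit the index knob of a fletching jig and hold it home

### The job

Refit the black index knob on the fletching jig that is clamped in the vise: pick the knob up off the blue mat, turn it so that the flat in its bore matches the flat on the jig's spindle (white marks in line), push it onto the spindle and press it fully home against the spring. Finish with the knob still in your fingers and held pressed home, so that a mate can drive the retaining screw; leave everything else on the bench where it is.

Things in the scene. Friction and masses are not known exactly. Their poses are not given: they have to be found in the camera images.
- knob: the loose black index knob, about 70 g, standing on the mat on its 44 mm flange (8 mm thick); above that a round ribbed stem, 28 mm in diameter, up to 42 mm height (firmest grip above 24 mm, from above, any yaw). Origin: centre of the underside; z up along the bore's axis; +x points to the flat of the D-shaped bore, marked by white lines on cap and flange
- knob_bore (a point): centre of the mouth of the knob's blind D-shaped bore in its underside (the knob's origin): 24 mm deep, 15.2 mm in diameter with a flat 3.6 mm from the axis on the +x side; its mouth flares by 1 mm
- knob_mark (a point): the white line on the knob's flange, on the flat's side: 20 mm along the knob's +x from its axis, 8 mm above its underside
- spindle_tip (a point): centre of the tip of the upright steel D-spindle, 272 mm above the bench: 14 mm in diameter, flat 3 mm from the axis on its +x side (0.6 mm of play all round in the bore, about 6 degrees of turn), last 2.5 mm chamfered; z up. It stands 17 mm above the index plate at rest, 22 mm when that is pressed down: a knob fully home has its origin 22 mm below this point and its x along this x
- spindle (a joint): angle of the spindle in the jig's head, rad, growing anticlockwise from above, -0.6 to 0.6 at the start; a detent holds it stiffly (0.15 N m). At 0 the flat points along the vise's x
- index_plate (a joint): how far the dark steel index plate (48 mm diameter, around the spindle and turning with it, a white line beside the spindle's flat) is pressed down, m: 0 at rest, 0.005 on its stop. A spring pushes it up with 4 N at 0 and 8 N at 0.005, so a knob let go lifts again
- vise: blue bench vise, fixed, a fletching jig upright in its jaws; origin on the bench below the spindle's axis. x from -126 mm (screw handle, up to 106 mm high) to 110 mm, y +-75 mm, jaws 125 mm high; the jig's black head is 54 mm in diameter (clamp screw to 42 mm on the +x side), top 244 mm above the bench. x points away from the robot within 0.35 rad
- mat: blue service mat, 170 x 200 x 4 mm (x, y, z), flat and fixed; origin: centre of the underside
- screw: bystander: small steel retaining screw standing on its 10 mm head on the mat, 20 mm high; origin: underside
- driver: bystander: screwdriver lying on the mat along its y, red handle 16 x 70 x 14 mm, 120 mm to 50 mm on the -y side of its origin, blade 7 mm thick to 48 mm on the +y side; origin: on the mat under the blade
- glue: bystander: white glue bottle with a red band, standing, 42 mm diameter, 128 mm high; origin: centre of the underside
- pen: bystander: primer pen lying along its y, 17 mm thick, about 130 mm long; origin: underside near the middle
- knife: bystander: yellow retracted cutter knife lying along its y, 25 x 155 x 18 mm; origin: underside near the middle
- jar: bystander: jar of nocks with green lid, standing, 56 mm diameter, 60 mm high; origin: centre of the underside
- bin_pink: bystander: clear open bin of pink vanes, 170 x 115 x 42 mm, fixed; origin: centre of the underside
Things that resemble listed ones, but are neither listed nor needed, are in the scene too. Several things look just like the knob: the one meant starts farthest to the robot's left.

How it is judged:
By the outcome, as a careful person would: the job done as asked, in the order asked, and still so for the second after the job is handed in, while the arm keeps its last pose, push and grip.
It also fails if it takes over 48 s, if anything falls off the work surface, if the arm or the gripper's body presses on something with over 40 N, if the wrist force passes 120 N, or if a joint passes its speed limit or range.

### The arm

A 6-joint arm with a two-finger parallel gripper is mounted at the origin on the work surface. World frame = base frame: x ahead of the robot, y to its left, z up, the work surface at z = 0. Lengths are in mm, angles in rad, forces in N, time in s.
With the tool pointing down it reaches from about 300 to 850 mm from the base axis. Payload 5.4 kg.
Tool frame: the origin (TCP) lies between the finger pads; the fingertips stand 17 mm ahead of it and the grasp point (between the pads) lies 2 mm behind it (tip_extent is the distance from the TCP to the fingertips, in mm); z points along the fingers, y is the line along which they close (so a half turn about z gives the same grasp; the last joint's range is limited). The gripper opens to 85 mm and grips with 20 to 120 N. Pads are 22 mm wide; open, the fingers measure 114 mm over their backs; the gripper's body (76 mm by 85 mm) begins 54 mm behind the grasp point. The pads swing forward as they close: fully open they stand 13 mm farther back than shut.
Start: joints at [0.948, 0.158, 1.597, -0, 1.386, -0.21], TCP at [230.684, 526.68, 248.299] pointing down, gripper open.
Joint ranges: [-2.91, 2.91], [-0.94, 2.29], [0.18, 2.7], [-1.29, 4.43], [0.17, 2.64], [-3, 3]. Speed limits (rad/s): [2.57, 2.57, 3.14, 3.14, 3.14, 3.14].

### API

Orientations are given as a rotation vector (axis times angle).
In Python, from workcell import * gives the robot as it stands. Calls block until the motion is done:
- movep(position, orientation): joint-space move of the TCP to a pose.
- move_l(position, orientation=None, speed=150, contact_N=None): straight line of the TCP; orientation=None keeps the orientation; speed is the mean speed in mm/s. With contact_N (N) it stops when the force on the tool has changed by that much, and returns True; else False.
- move_joints(angles): joint-space move.
- grip(opening): opening from 0.0 (shut) to 1.0 (fully open); the grip force is fixed at half the most; returns when the fingers have stopped.
- hold(seconds).
- solve_ik(position, orientation): joint angles nearest the present ones, or None.
- snapshot(name): name is "side" or "top"; returns a dict with "image" (384x512x3 uint8, red, green, blue), "vfov" (degrees; the focal length in pixels is half the picture's height over the tangent of half this angle, whatever the lens; pixels are square), "cx", "cy" (the principal point, pixels), "eye" and "attitude" of the camera in the world. Camera axes: x right, y up, looking along -z (the intrinsics and any distortion apply to the point x, -y, -z); pixel columns grow to the right and rows downward; lengths in mm; the calibration is good to about 2 mm. A picture is of the moment at which its call begins. There is no depth.
A pose or a line that the arm cannot do raises PlanningError and nothing moves.
- hand_in(): hands the job in; it is judged then, once.
Readings, each from a call of its own:
- read_t(): time.
- read_joint_positions(): joint angles.
- read_joint_vel(): joint speeds.
- read_tau(): joint torques, N m.
- read_ee_pos(): TCP position.
- read_ee_rot(): TCP orientation.
- read_ft_force(): force on the tool from outside, world axes, zero at the start.
- read_torque(): the same for the moment, N m.
- read_grip_width(): opening from 0.0 (shut) to 1.0 (fully open).
- read_grip_force(): force on a finger pad.
Only numpy, scipy, OpenCV 4.12 (cv2) and the standard library are available. Lean on these libraries where they do the work, as an engineer would, in place of code of your own. Each camera call takes 0.05 s, during which the arm holds its last target. There are 200 camera calls.

## Working session

There is one attempt and no reset: what is moved stays moved. The work goes in short steps, each a Python script; the robot and the scene stay as the last script left them, time stands still between calls to the robot, and variables do not carry over. Pictures are saved under pics/ and viewed, at most 10 in all, crops included, and the job is handed in when it is done.

```bash
mkdir -p pics
python3 - <<'E'
from workcell import *
import cv2,json
for n in("top","side"):
    s=snapshot(n); cv2.imwrite(f"pics/{n}0.png",cv2.resize(s["image"][:,:,::-1],(800,600),interpolation=cv2.INTER_CUBIC))
    import numpy as np; np.save(f"{n}0.npy",s,allow_pickle=True)
    print({k:v for k,v in s.items() if k!="image"})
print(read_ee_rot(),read_t())
E
```

```text
{'vfov': 49.4198431848164, 'cx': 262.5824097732851, 'cy': 195.14800101478804, 'eye': array([ 349.56137778,  -34.83733645, 1653.29378462]), 'attitude': array([ 0.09170096, -0.09075484, -1.54381917])}
{'vfov': 54.49341397037016, 'cx': 259.36943611551663, 'cy': 193.79959818704523, 'eye': array([   2.90632456, -730.00839269,  819.69173777]), 'attitude': array([ 0.87556211, -0.29102407, -0.57126225])}
[-6.43665509e-01 -3.07428272e+00  2.40914319e-03] 0.1
```

View pics/top0.png

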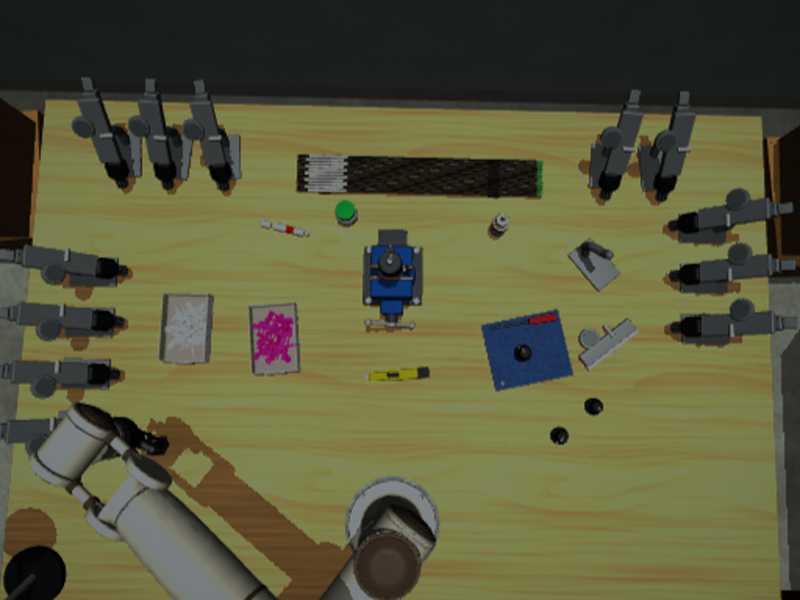

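View pics/side0.png

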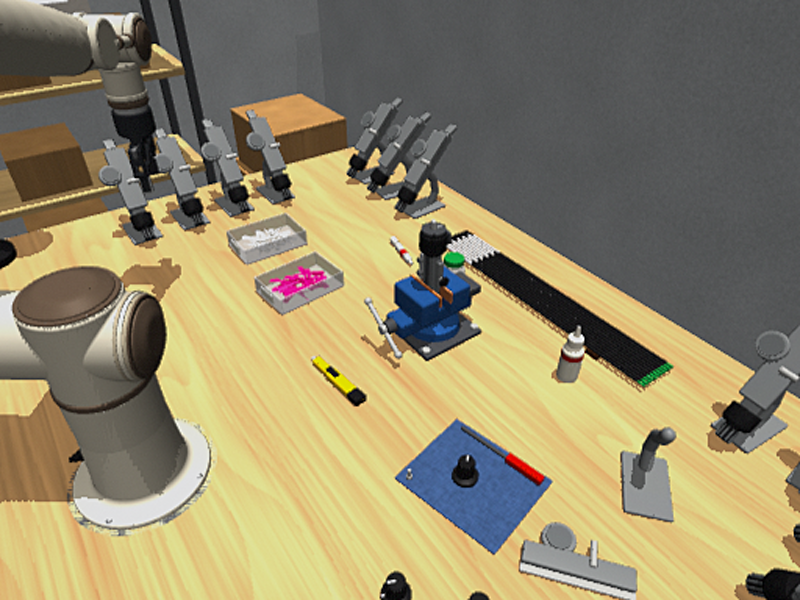

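Top view: the knob is on the mat at about (523,352), the jig at (391,262), and decoys at (560,435) and (593,406), both off the mat. Next I'll enlarge the knob and jig in both views.

```bash
cat > h.py <<'E'
import numpy as np,cv2
from scipy.spatial.transform import Rotation as R
def cam(s):
    f=s["image"].shape[0]/2/np.tan(np.radians(s["vfov"])/2); return f,R.from_rotvec(s["attitude"])
def ray(s,u,v):
    f,A=cam(s); return A.apply([(u-s["cx"])/f,-(v-s["cy"])/f,-1.])
def at_z(s,u,v,z):
    d=ray(s,u,v); return s["eye"]+d*(z-s["eye"][2])/d[2]
def proj(s,p):
    f,A=cam(s); q=A.inv().apply(np.asarray(p,float)-s["eye"]); return np.array([s["cx"]-f*q[...,0]/q[...,2],s["cy"]+f*q[...,1]/q[...,2]]).T
def crop(s,u,v,hw,hh,k):
    return cv2.resize(s["image"][v-hh:v+hh,u-hw:u+hw,::-1],None,fx=k,fy=k,interpolation=cv2.INTER_CUBIC)
def load(n): return np.load(n+".npy",allow_pickle=True).item()
E
python3 - <<'E'
from h import *
t,s=load("top0"),load("side0")
a=crop(t,335,226,20,15,20);b=crop(t,250,168,20,15,20);c=crop(s,298,301,20,15,20);d=crop(s,277,155,20,15,20)
cv2.imwrite("pics/c0.png",cv2.convertScaleAbs(np.vstack([np.hstack([a,b]),np.hstack([c,d])]),alpha=1.6,beta=15))
k=.64
print(proj(t,[0,0,0]),proj(s,[0,0,0]))
print("knob top",at_z(t,523*k,352*k,46),"side",at_z(s,466*k,458*k,46))
print("jig",at_z(t,391*k,258*k,272))
E
```

```text
[250.86177638 335.44186194] [ 91.79094322 301.18741195]
knob top [ 428.04897343 -311.81170699   46.        ] side [ 430.58488116 -313.67462556   46.        ]
jig [611.82714165  12.04586166 272.        ]
```

View pics/c0.png

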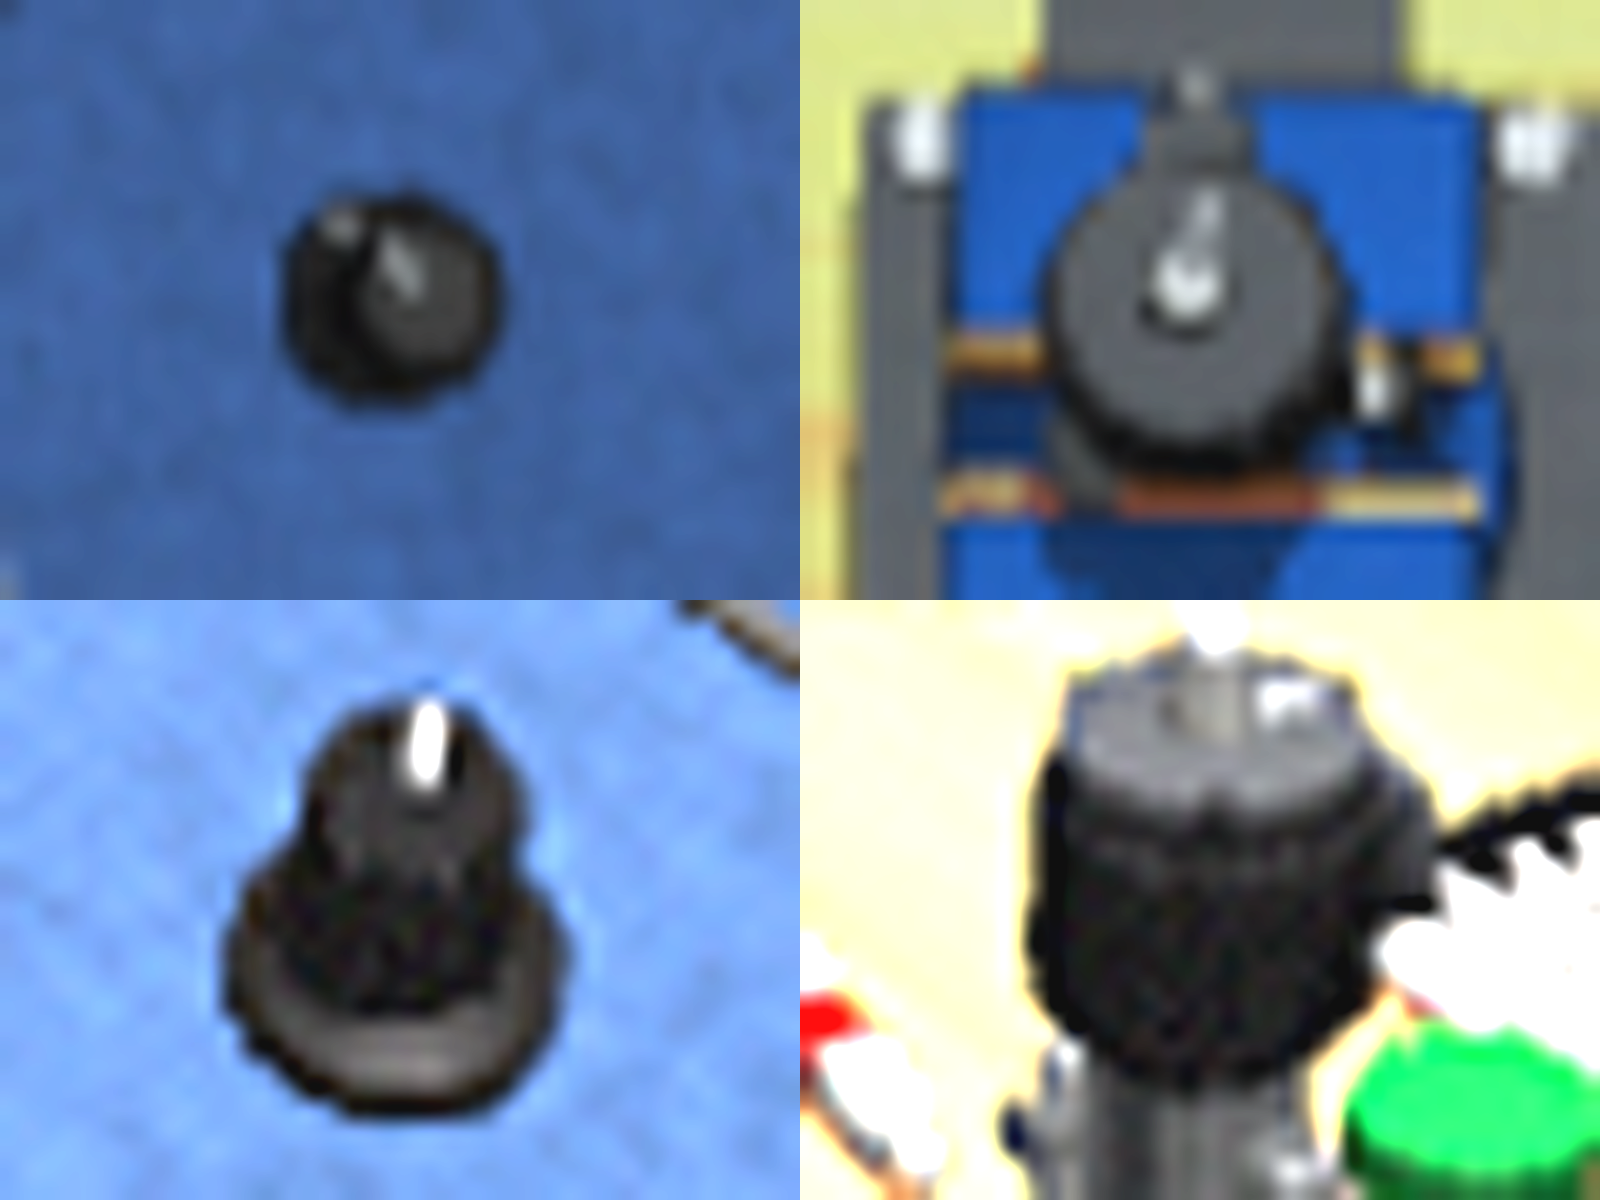

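The marks are visible in both views. On the knob, the flange mark is up-left of the stem and the cap line runs up-left. On the jig, the plate mark is just right of straight ahead. Now I'll work out positions and yaws from both cameras.

Run:
```python
from h import *
from workcell import *
t,s=load("top0"),load("side0")
T=lambda x,y,u,v,z,S:at_z(S,u-20+x/20-.0,v-15+y/20-.0,z)
deg=lambda a,b:np.degrees(np.arctan2(*(b-a)[1::-1]))
kc=T(428,288,335,226,46,t); kf=T(393,300,335,226,12,t); fm=T(343,222,335,226,12,t)
l0,l1=T(415,297,335,226,46,t),T(385,236,335,226,46,t)
print("knob top: cap",kc[:2],"flange",kf[:2],"yaw cap",deg(l0,l1),"flange",deg(kf,fm))
m0,m1=T(425,785-600,298,301,46,s),T(432,700-600,298,301,46,s)
print("knob side: cap line",m0[:2],m1[:2],deg(m0,m1), "cap c",T(415,775-600,298,301,46,s)[:2])
X=800
pc=T(1192-X,312,250,168,255,t); pm=T(1208-X,195,250,168,255,t); tip=T(1189-X,280,250,168,272,t)
print("jig top: plate",pc[:2],"tip",tip[:2],"mark",pm[:2],deg(pc,pm))
pc=T(1213-X,735-600,277,155,255,s); pm=T(1290-X,698-600,277,155,255,s)
print("jig side",pc[:2],pm[:2],deg(pc,pm))
print("screw",at_z(s,408*.64,475*.64,10)[:2],at_z(t,502*.64,383*.64,20)[:2])
print("driver",at_z(s,465*.64,430*.64,8)[:2],at_z(s,510*.64,455*.64,8)[:2])
Rg=lambda a:(R.from_euler('z',a,degrees=True)*R.from_euler('x',180,degrees=True)).as_rotvec()
for a in range(-180,180,30):
    q=solve_ik([428,-312,120],Rg(a)); q2=solve_ik([612,12,350],Rg(a)); print(a,None if q is None else q[5],None if q2 is None else q2[5])
```

```text
knob top: cap [ 427.75002228 -318.27482618] flange [ 426.87889388 -317.40973936] yaw cap 26.71799405126092 flange 33.323985658402044
knob side: cap line [ 428.46299383 -320.0926772 ] [ 437.63281895 -310.66350037] 45.7989028329758 cap c [ 428.41821229 -318.2128246 ]
jig top: plate [602.99311432  14.4558479 ] tip [605.34971352  14.5164762 ] mark [623.2594018   12.31146303] -6.040017713428192
jig side [604.16064433   9.29850985] [620.12116404  11.26361967] 7.019112108098868
screw [ 350.60347963 -265.51168452] [ 350.99763051 -264.43622784]
driver [ 489.17795498 -246.04649871] [ 516.99346726 -331.55285648]
-180 -2.4290589559088125 -1.7483430803854798
-150 -2.952657731507111 -2.2719418559837785
-120 2.806928800074176 -2.7955406315820777
-90 2.2833300244758776 2.96404589999921
-60 1.7597312488775785 2.4404471244009116
-30 1.2361324732792802 1.9168483488026125
0 0.7125336976809811 1.3932495732043133
30 0.18893492208268192 0.869650797606015
60 -0.33466385351561634 0.34605202200771634
90 -0.8582626291139155 -0.17754675359058325
120 -1.3818614047122144 -0.7011455291888815
150 -1.9054601803105138 -1.2247443047871809
```

```bash
cat >> h.py <<'E'
Rg=lambda a:(R.from_euler('z',a,degrees=True)*R.from_euler('x',180,degrees=True)).as_rotvec()
E
python3 - <<'E'
from h import *
from workcell import *
move_joints([0.948,-.05,1.45,0,1.65,-.21]) ; print(read_ee_pos(),read_ee_rot())
movep([428,-318,330],Rg(33)); grip(.62)
movep([428,-318,100],Rg(33)); print(move_l([428,-318,36],speed=100,contact_N=5),read_ee_pos())
grip(0.0); print(read_grip_width()*85,read_grip_force(),read_ft_force())
move_l([428,-318,120]); print(read_grip_width()*85,read_ft_force(),read_t())
# show, mark towards side camera
v=np.array([3,-730])-np.array([350,-400]); a=np.degrees(np.arctan2(v[1],v[0])); print(a)
try: movep([350,-400,350],Rg(a)); 
except PlanningError as e: print(e)
print(read_ee_pos(),read_joint_positions())
for n in("top","side"):
    s=snapshot(n); np.save(n+"1.npy",s,allow_pickle=True)
s=load("side1"); u,v=proj(s,read_ee_pos()+[0,0,-35]).round().astype(int); print(u,v)
cv2.imwrite("pics/c1.png",cv2.convertScaleAbs(crop(s,u,v,30,22,13),alpha=1.5,beta=10))
print(read_t())
E
```

```text
[209.78832091 497.56677982 434.87535114] [0.63623088 3.03757948 0.12494234]
False [ 428.46908956 -318.50596777   36.66622717]
25.89975831971542 58.73539924621582 [-0.4266893   0.20753674  5.67845747]
26.045523648589818 [-1.0085035  -0.00680706 -2.09058684] 7.075
-136.43843959258024
[ 350.00704529 -399.84951457  349.50286186] [-1.07939954e+00 -3.47683366e-03  1.57060378e+00  7.00397225e-05
  1.57529837e+00  2.87227552e+00]
306 254
9.5083
```

View pics/c1.png

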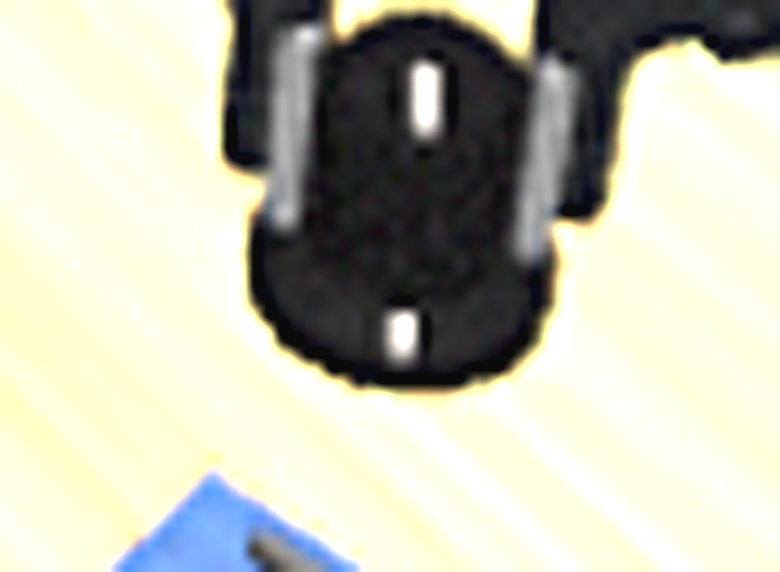

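Side crop: the knob is held upright with its cap line at x≈428 (y 65–133) and its flange mark at (402,335), almost square to the camera. Next I'll solve the in-hand yaw and offset, and look at the spindle more closely.

Run:
```python
from h import *
from scipy.optimize import least_squares
s=load("side1"); U=lambda x,y:(306-30+x/13-.0,254-22+y/13-.0)
tcp=np.array([350.007,-399.85,349.503]); a=np.radians(-136.438); z0=tcp[2]-32.67
c,n=np.array([np.cos(a),np.sin(a)]),np.array([-np.sin(a),np.cos(a)])
loc=lambda p:((p[:2]-tcp[:2])@c,(p[:2]-tcp[:2])@n)
for nm,x,y,z in[("cap in",427,136,42),("cap out",427,62,42),("flange mark",402,335,8),("fl L",250,270,4),("fl R",551,280,4),("fl bottom",412,388,0),("cap back",428,14,42)]:
    print(nm,np.round(loc(at_z(s,*U(x,y),z0+z)),1))
S,T=load("side0"),load("top0")
cv2.imwrite("pics/c2.png",cv2.convertScaleAbs(np.hstack([crop(S,277,150,10,15,20),crop(T,249,165,10,15,20)]),alpha=1.25))
```

```text
cap in [14.1  2.3]
cap out [0.1 1.1]
flange mark [18.4  2.4]
fl L [  6.8 -19.4]
fl R [ 0.3 21.9]
fl bottom [20.4  4.7]
cap back [-9.2  0.5]
```

View pics/c2.png

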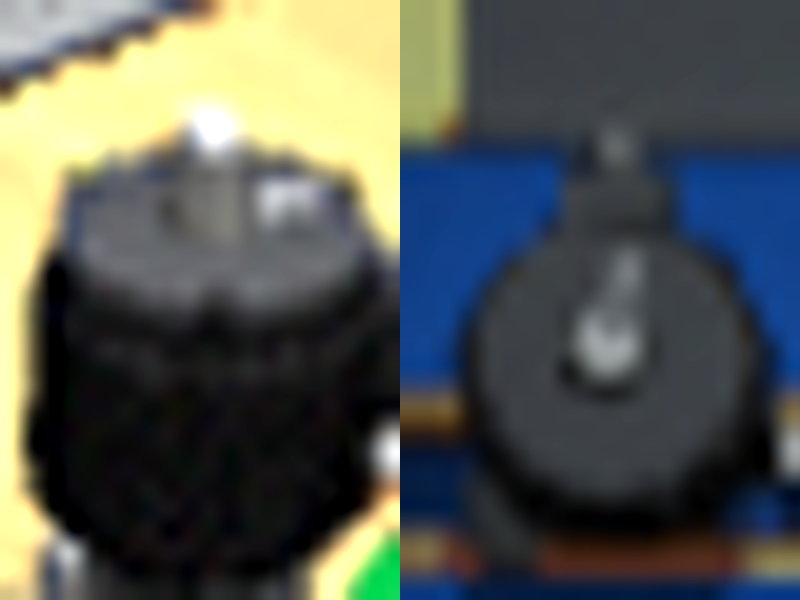

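Run:
```python
from h import *
S,T=load("side0"),load("top0")
s=lambda x,y,z=255:at_z(S,267+x/20,135+y/20,z)[:2]
t=lambda x,y,z=255:at_z(T,239+(x-400)/20,150+y/20,z)[:2]
d=lambda a,b:np.degrees(np.arctan2(*(b-a)[::-1])).round(1)
for cy in(222,227,232): print("side",s(216,cy),s(288,200),d(s(216,cy),s(288,200)))
print("side mark ends",s(262,205),s(315,193),d(s(262,205),s(315,193)))
print("tip side",s(213,122,272),"top",t(608,342,272), "top plate",t(615,369),"mark",t(629,275),d(t(615,369),t(629,275)),"line",d(t(625,300),t(632,250)))
# predicted overlay: circle r24 extents
th=np.radians(np.arange(0,360,1))
for c in([603,12],[605,10]):
  P=np.c_[c[0]+24*np.cos(th),c[1]+24*np.sin(th),0*th+255]
  q=(proj(S,P)-[267,135])*20; r=(proj(T,P)-[239,150])*20+[400,0]
  print(c,q.min(0),q.max(0),r.min(0),r.max(0))
  for y in(-8,0,8):
    m=np.array([c[0]+18*np.cos(np.radians(y)),c[1]+18*np.sin(np.radians(y)),255]); print(y,(proj(S,m)-[267,135])*20-(q.min(0)+q.max(0))/2,(proj(T,m)-[239,150])*20+[400,0]-(r.min(0)+r.max(0))/2)
```

```text
side [606.80956399  11.99825536] [619.51671034  10.97482441] -4.6
side [605.92947032  10.86172546] [619.51671034  10.97482441] 0.5
side [605.05118751   9.72753408] [619.51671034  10.97482441] 4.9
side mark ends [615.43973064  12.01754401] [624.08695568  10.3026713 ] -11.2
tip side [605.7164062   12.44222671] top [605.00468809  14.674613  ] top plate [603.52300723  13.96091085] mark [619.80632926  12.04303495] -6.7 line -6.2
[603, 12] [ 32.68773232 147.14110073] [358.56195166 314.77428182] [485.23515845 233.39523865] [767.6445281  511.79001598]
-8 [105.49022859 -29.30386708] [  17.69467197 -103.11015737]
0 [ 95.96045432 -36.76022469] [   3.01206292 -104.48779592]
8 [ 84.6054831 -43.5137913] [ -11.72888721 -103.83998714]
[605, 10] [ 51.67749546 148.88716962] [377.67831258 316.63579835] [497.35353944 222.13723588] [779.71661427 500.44270535]
-8 [105.40291331 -29.32500166] [  17.67422348 -103.07704077]
0 [ 95.84134298 -36.78641779] [   2.99375832 -104.45425526]
8 [ 84.45686736 -43.54454637] [ -11.74469225 -103.80667127]
```

Spindle: the plate mark direction is about −6° and the axis is near (604.5,13). The knob sits about +4° in the tool. I'll hover above the spindle and compare the two in one side image.

Run:
```python
from h import *
from workcell import *
movep([480,-250,370],Rg(-60)); movep([604.5,13,335],Rg(-10)); hold(.3)
p=read_ee_pos(); print(p,read_ft_force(),read_t())
s=snapshot("side"); np.save("side2.npy",s,allow_pickle=True); np.save("p2.npy",p)
cv2.imwrite("pics/c3.png",cv2.convertScaleAbs(crop(s,275,137,20,15,20),alpha=1.4,beta=10))
```

```text
[604.48571077  12.07421678 335.22093998] [ 0.62743731  0.18944789 -0.98816451] 11.8417
```

View pics/c3.png

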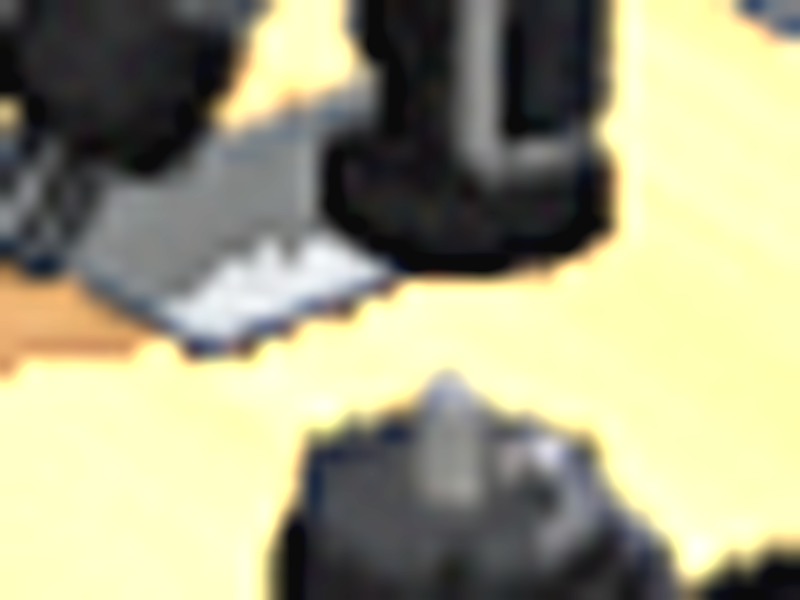

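Run:
```python
from h import *
s=load("side2"); p=np.load("p2.npy"); z0=p[2]-32.67
q=lambda P:(proj(s,P)-[255,122])*20
th=np.radians(np.arange(0,360,1)); ring=lambda c,r,z:np.c_[c[0]+r*np.cos(th),c[1]+r*np.sin(th),0*th+z]
def sil(c): a=np.vstack([q(ring(c,22,z0)),q(ring(c,22,z0+8))]); return np.array([a[:,0].min(),a[:,0].max(),a[:,1].max()])
print("pred knob at tcp",sil(p[:2]), "obs 322 612 270")
t=[604.5,13]; a=q(ring(t,24,255)); print("pred plate",a.min(0),a.max(0),"tip",q(np.array([*t,272])),"obs 305 598, front rim 560ish")
for d in([1,0],[0,1]): print(d,sil(p[:2]+d)-sil(p[:2]),q(np.array([t[0]+d[0],t[1]+d[1],272]))-q(np.array([*t,272])))
```

```text
pred knob at tcp [303.20628584 612.90381469 274.49283558] obs 322 612 270
pred plate [276.79879758 401.50180079] [602.28255295 568.73077809] tip [444.0781     382.78575883] obs 305 598, front rim 560ish
[1, 0] [ 5.5724901   5.46973307 -1.96743988] [ 5.41511607 -1.94723547]
[0, 1] [-4.17222084 -4.38180518 -2.87100003] [-4.1817229  -2.83771428]
```

The knob appears about 4 crop px right of where it should be over the spindle, which means y needs +0.9 mm. That matches the tracking lag, so I'll correct it and descend with contact sensing.

Run:
```python
from h import *
from workcell import *
T=np.array([604.5,13.0]); o=Rg(-10)
c=T.copy()
move_l([*c,312],o,speed=60); 
for i in range(2):
    hold(.15); e=read_ee_pos()[:2]-T; c-=e; move_l([*c,309],o,speed=40)
hold(.2); p=read_ee_pos(); print(p,c,read_ft_force())
r=move_l([*c,292],o,speed=25,contact_N=6); p=read_ee_pos()
print(r,p,"underside",p[2]-32.67,read_ft_force(),read_torque(),read_t(),read_grip_width()*85)
```

```text
[604.45832793  13.00422835 308.98570022] [604.466084    13.00429275] [ 0.08097465 -0.13324534 -0.48704153]
True [605.48735357  14.01614493 296.55332117] underside 263.88332117153163 [ 2.02446732  1.47819692 -1.04599231] [ 0.14128424 -0.48852532 -0.0247427 ] 13.95 26.371441378746777
```

Run:
```python
from h import *
from workcell import *
o=Rg(-10); hold(.2); p=read_ee_pos(); print(p,read_ft_force(),read_torque())
c=np.array([605.8,14.4]); move_l([*c,p[2]],o,speed=20); hold(.2); print(read_ee_pos(),read_ft_force(),read_torque())
r=move_l([*c,289],o,speed=20,contact_N=8); hold(.15); p=read_ee_pos()
print(r,p,"underside",p[2]-32.67,read_ft_force(),read_torque(),read_t(),read_grip_width()*85)
```

```text
[605.40985762  14.01456208 296.62200565] [ 3.93219235  1.09028685 -1.26934654] [ 0.10649514 -0.60785919 -0.04275374]
[605.73497206  14.25333846 296.54428667] [ 2.28072147 -0.92347704 -1.21135266] [-0.12370015 -0.36055122 -0.02713201]
False [605.86101144  14.53918739 288.6576762 ] underside 255.98767620255552 [ 3.99341388  0.72694033 -2.44407193] [ 0.12727781 -0.65186963 -0.00268809] 15.2833 25.688047535533734
```

Run:
```python
from h import *
from workcell import *
o=Rg(-10); c=np.array([606.4,14.5]); move_l([*c,288.6],o,speed=20); hold(.2); print(read_ee_pos(),read_ft_force(),read_torque())
for z,N in((285,30),(283.5,30),(278,18)):
    r=move_l([*c,z],o,speed=12,contact_N=N); hold(.15); p=read_ee_pos()
    print(r,p,"under",p[2]-32.67,read_ft_force(),read_torque(),read_t(),read_grip_width()*85)
s=snapshot("side"); np.save("side3.npy",s,allow_pickle=True); 
cv2.imwrite("pics/c4.png",cv2.convertScaleAbs(crop(s,275,145,20,15,20),alpha=1.4,beta=10))
```

```text
[606.1635321   14.52661727 288.53742212] [0.54502827 0.51856815 0.18635817] [ 0.07059089 -0.11608358 -0.01220666]
False [606.43695605  14.48615466 285.40945797] under 252.73945796557695 [-1.82145244  0.92976298  5.12272452] [-0.00173115  0.34583029  0.024545  ] 16.3333 26.318822563501797
False [606.46554245  14.43327475 284.11110761] under 251.44110761182367 [-2.19868337  0.10887544  6.032596  ] [ 0.01358693  0.44341769 -0.03533228] 16.7583 25.87281214719187
True [606.54628517  14.48275541 283.4921686 ] under 250.82216859515148 [-3.39113757  0.51657729  6.23964078] [0.09058473 0.56709904 0.01348398] 17.3417 26.15229924861232
```

View pics/c4.png

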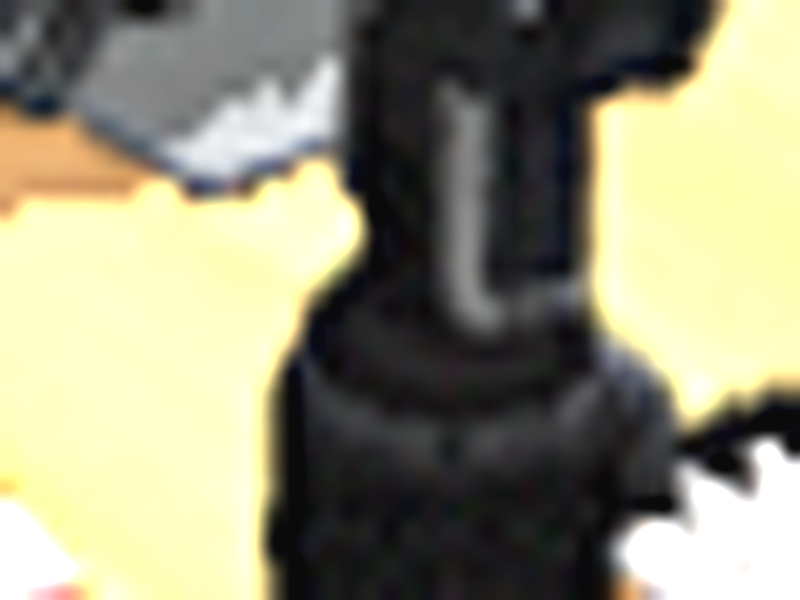

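The knob is seated on the plate and its flange is just above the head. The force is only about 6 N though, so it isn't on the stop yet. I'll keep pressing in small steps until the force rises sharply.

Run:
```python
from h import *
from workcell import *
o=Rg(-10); z=283.3
for i in range(14):
    move_l([606.1,14.4,z],o,speed=10); hold(.2); p=read_ee_pos(); f=read_ft_force()
    print(round(z,2),p.round(2),f.round(1),read_torque().round(2),round(read_t(),1))
    if f[2]>22: break
    z-=.4
```

```text
283.3 [606.4   14.48 284.06] [-1.5  1.   5.8] [ 0.07  0.34 -0.03] 17.8
282.9 [606.39  14.48 283.68] [-1.2  0.6  6.8] [0.13 0.32 0.02] 18.3
282.5 [606.4   14.48 283.39] [-2.2  0.4  6.6] [ 0.1   0.33 -0.03] 18.7
282.1 [606.42  14.47 283.05] [-3.2  1.1  6.8] [0.16 0.32 0.02] 19.2
281.7 [606.46  14.47 283.05] [-1.9  0.7  7.8] [0.11 0.44 0.02] 19.6
281.3 [606.5   14.46 283.02] [-4.3  0.7  9.5] [ 0.13  0.53 -0.02] 20.1
280.9 [606.54  14.43 282.99] [-3.3  0.8 11.4] [ 0.19  0.67 -0.01] 20.5
280.5 [606.59  14.47 282.96] [-3.9  1.7 12.7] [0.13 0.74 0.  ] 21.0
280.1 [606.64  14.46 282.96] [-5.3  0.9 14. ] [ 0.19  0.86 -0.03] 21.4
279.7 [606.67  14.43 282.93] [-5.9  1.  15.4] [ 0.2   0.97 -0.07] 21.9
279.3 [606.73  14.4  282.89] [-6.4  1.3 15.9] [0.24 0.95 0.01] 22.3
278.9 [606.76  14.41 282.87] [-6.8  1.  18.6] [0.22 1.12 0.03] 22.8
278.5 [606.82  14.4  282.86] [-6.9  1.3 19.2] [ 0.22  1.16 -0.04] 23.2
278.1 [606.86  14.42 282.85] [-7.7  1.1 20.5] [0.21 1.33 0.02] 23.7
```

Run:
```python
from workcell import *
hold(.8); print(read_ee_pos(),read_ft_force(),read_grip_force(),read_t()); print(hand_in())
```

```text
[606.87804886  14.40081945 282.83454189] [-8.09799349  1.34983448 21.66062526] 60.99599361419678 24.4917
the job is handed in; nothing more can be done
None
```

The job is handed in at 24.5 s: the knob is on the D-spindle, pressed against its stop with about 21 N and still gripped. No verdict came back, and the marks weren't visible at the end, so their alignment is inferred from the D-bore seating fully.

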